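# Lock the tube shelf and press a label holder home behind its rail

### The job

The paint-tube shelf needs its label: first lock its swivel by turning the ring on the column clockwise until the lug stands at the upright pin, then take the wide label holder out of its wooden stand and push it down behind the lip of the shelf's front rail, between the two stops. It sits on a sprung pad, so push until it is fully home on the hard bottom, and finish while still holding it pressed down there - do not let go. Leave the narrow holder and the other loose things where they are.

Things in the scene. Friction and masses are not known exactly. Their poses are not given: they have to be found in the camera images.
- shelf_unit: Low wooden paint-tube shelf, fixed: 220 mm wide, board top 50 mm high, tubes lying on it up to 75 mm high, grey metal label rail along its front edge. Origin on the table under the middle of the rail's channel; x points into the shelf (away from its front), y along the rail to the left, z up. A swivel column with a lock ring stands at x=0, y=-170 mm.
- rail_mouth (a point): Middle of the channel's mouth, 62 mm above the table. The channel is open upward, 9 mm wide in the shelf's x, hard floor 28 mm below this point (34 mm above the table). The lip in front is upright to 54 mm and flares out to a 14 mm mouth at 62 mm; the back plate behind reaches 70 mm. Grey stops, inner faces 52 mm left and right of this point, bound the holder's place.
- seat_pad (a point): Top of the sprung rubber pad (40 mm long) in the middle of the channel; free, it stands 44 mm above the table, 10 mm above the channel's floor. It takes 3 N to start it down, 9 N to bring it level with the floor, and it springs up again when released.
- lock_ring (a joint): Angle of the steel lock ring on the column, vertical hinge: grows as the ring turns clockwise seen from above; 1.2 rad is locked, where it meets a hard stop with the lug at the pin; starts unlocked between 0 and 0.4. It takes about 0.15 N m and stays where it is left.
- ring_centre (a point): Point on the ring's axis, 95 mm above the table. The knurled ring has 48 mm outer diameter, from 75 to 107 mm above the table (the column's head inside it to 114 mm), and can be pinched across its diameter or turned by its lug; the bracket below it is 74 mm high and reaches 34 mm from the axis.
- ring_lug (a point): Outer end of the ring's radial lug (48 mm from the axis, 95 mm above the table); the lug is a bar 10 mm thick, 22 mm high (78 to 100 mm above the table) and stands out 24 mm from the ring.
- locked_pin (a point): Top of the upright pin (8 mm diameter) that marks the locked position, 59 mm from the ring's axis towards the right (-y of the shelf), 94 mm above the table.
- wide_holder: The wide label holder, loose, about 80 g: an upright grey plastic plate 84 mm wide (y), 5 mm thick (x), 72 mm high overall, foot tapered to 3 mm, a paper card on its front (-x), and a grip bead along its top, 12 mm thick (x), 14 mm high (58 to 72 mm above its foot). Origin at the centre of its foot edge, z up. It is fully home when its foot is on the channel floor, 34 mm above the table.
- wide_stand: Fixed wooden stand of the wide holder, 108 x 50 x 30 mm (y, x, z), long along y, with a 7.5 mm wide slot from above whose bottom is 12 mm above the table; origin at the centre of its underside. The holder stands upright in the slot with its foot 18 mm deep.
- narrow_holder: A second label holder of the same build but only 50 mm wide, upright in its own stand (74 mm long): leave it. Origin at the centre of its foot.
- tape_roll: Loose roll of masking tape lying flat, 96 mm across, 25 mm high; a bystander. Origin under its centre.
- oil_bottle: Loose small bottle with a white cap lying on its side, 102 mm long, 47 mm thick, on the drawing board; a bystander. Origin under its centre.
- lino_gouge: Loose short gouge with a dark handle, 102 mm long, 12 mm thick; a bystander. Origin under its centre.
There are look-alikes about, which are no part of the job. Leave any red look-alike of the wide_holder alone.

How it is judged:
On the way, in this order (a step that is already met when the one before it is completed fails the run):
1. the ring is turned to its locked mark (value of joint lock_ring above 1.08 rad), for 0.2 s.
2. the wide holder's foot is behind the lip, between the stops (y of wide_holder in the frame of shelf_unit between -0.016 and 0.016 m and x of wide_holder in the frame of shelf_unit between -0.006 and 0.006 m and angle between wide_holder's own z axis and vertical below 0.12 rad and z of wide_holder in the frame of shelf_unit below 0.05 m), for 0.1 s.
At the end, for the whole second after the job is handed in: The ring is locked (over 1.08 rad), the wide holder stands upright behind the lip between the stops (within 16 mm of the middle along the rail) with its foot within 2.5 mm of the channel floor against the spring, at rest, and the fingers still press on it with over 3 N (y of wide_holder in the frame of shelf_unit between -0.016 and 0.016 m and x of wide_holder in the frame of shelf_unit between -0.006 and 0.006 m and angle between wide_holder's own z axis and vertical below 0.12 rad and z of wide_holder in the frame of shelf_unit below 0.0365 m and value of joint lock_ring above 1.08 rad and contact force between the fingers and wide_holder above 3 N and linear speed of wide_holder below 0.02 m/s); the arm keeps its last pose, push and grip.
It fails at once if the narrow holder is moved by more than 30 mm (distance of narrow_holder from where it was at the start of the episode above 0.03 m).
It fails at once if the roll of tape is moved by more than 50 mm (distance of tape_roll from where it was at the start of the episode above 0.05 m).
It fails at once if the bottle is moved by more than 50 mm (distance of oil_bottle from where it was at the start of the episode above 0.05 m).
It fails at once if the gouge is moved by more than 50 mm (distance of lino_gouge from where it was at the start of the episode above 0.05 m).
It also fails if it takes over 48 s, if anything falls off the work surface, if the arm or the gripper's body presses on something with over 40 N, if the wrist force passes 120 N, or if a joint passes its speed limit or range.

### The arm

A 6-joint arm with a two-finger parallel gripper is mounted at the origin on a cart in front of the work surface, level with it; the furniture and walls round the work are solid. World frame = base frame: x ahead of the robot, y to its left, z up, the work surface at z = 0. Lengths are in m, angles in rad, forces in N, time in s.
With the tool pointing down it reaches from about 0.4 to 0.825 m from the base axis. Payload 7 kg.
Tool frame: the origin (TCP) lies midway between the tips of the shut fingers; the grasp point (between the pads) lies arm.hold_point_z behind it (arm.hold_point_z is the distance from the TCP to the grasp point, in m); z points along the fingers, y is the line along which they close (so a half turn about z gives the same grasp; the last joint's range is limited). The gripper opens to 88 mm and grips with 3 to 60 N. Pads are 19 mm wide; open, the fingers measure 130 mm over their backs; the gripper's body (78 mm by 193 mm) begins 47 mm behind the grasp point.
Start: joints at [-0.989, 0.359, 0.012, 0, -1.224, -0.288], TCP at [0.195, -0.646, 0.227] pointing down, gripper open.
Joint ranges: [-3.07, 3.07], [-1.43, 2.12], [-1.02, 1.25], [-3.03, 1.67], [-3.05, -0], [-3.03, 3.03]. Speed limits (rad/s): [2.39, 2.39, 3.01, 3.14, 3.14, 3.14].

### API

Orientations are given as [roll, pitch, yaw] about the fixed x, y, z axes, in that order (R = Rz(yaw) Ry(pitch) Rx(roll)).
In Python, from station import arm gives the robot as it stands.
- The arm moves only by the shell command python3 -m crank 'ROWS' [OPENING] [FORCE]. ROWS is JSON, a list that holds one entry, the list of rows, each a list of 4 numbers: the shift along the tool's x, y, z in units of 25 mm (1.0 is 25 mm), then the turn about the tool's z in units of 5 degrees (1.0 is 5 degrees). A call has 1 to 12 rows; each row is the pose to reach, as a shift and turn from the pose commanded when the call began, along the tool's axes at that moment; what a row does not reach only later rows make up. A row lasts 1/8 s, in which the tool goes at most 62.5 mm and 10.7 degrees, less where a joint would pass 70% of its speed; a pose out of reach is approached as far as the arm can. A call with a gripper value outside its range is refused whole. OPENING is the closure, from 0 (fully open) to 1 (shut), set as the call begins (- or left out, the last holds). The fingers move at their own pace and stop on an object; FORCE is the grip in N (left out, the last holds). Time passes only in rows, so rows that repeat a pose let the fingers close. It gives the time, the measured TCP pose, the force, the opening and the grip force at its end, in the units of the state.
- arm.get_state(): the state, without advancing time (a new reading comes with each control period).
- arm.grab_frame(name): name is "scene" or "top" or "wrist"; returns (picture, depth): 384x512x3 uint8, red, green, blue; 384x512 float32, m along the optical axis (not along the pixel's ray), 0 where there is no reading.
- arm.get_calibration(name): a dict with "mtx" (3x3 intrinsics, pixels), "R" (3x3) and "t" (3): a world point X has camera coordinates R X + t; the wrist camera has in their place "mount" (4x4, takes a point from camera to tool coordinates, whose origin is the TCP and whose axes are the flange's). Camera axes: x right, y down, z forward; pixel columns grow to the right and rows downward; lengths in m; the calibration is good to about 2 mm. The wrist camera is an equidistant fisheye: a pixel r from the principal point sees the ray r / f radians off the axis. A picture is of the moment at which its call begins: read the wrist's pose just before it. get_calibration takes no time and is no camera call.
- arm.job_done(): hands the job in; it is judged then, once.
Trained networks look in the newest picture that a camera, given by its name, has taken for a name from the list of things; names that differ only in an ending like _2 or _b are one class to them, and where a whole thing is asked for, a point or a joint stands for the part that bears it (a point fixed in the world has none). Each returns a list of dicts, best first, with "score" (0 to 1); they miss things now and then, are a little off and sometimes report something else, mostly with a low value. They report only what shows in the picture. A call takes as long as a camera call. They do not tell look-alikes from the thing itself.
- arm.recognise(thing, camera): "extent" ([left, top, width, height] in pixels, round what is visible of it).
- arm.trace(thing, camera): "mask" (384x512 bool, what is visible of it) and "extent" ([left, top, width, height] in pixels, round what is visible of it).
The state is a dict: "t": time; "q": joint angles; "qd": joint speeds; "joint_efforts": joint torques, N m; "eef_pos": TCP position; "ee_rot": TCP orientation; "force": force on the tool from outside, world axes, zero at the start; "moment": the same for the moment, N m; "width": finger opening in m; "gripper_force": force on a finger pad.
Only numpy, scipy, OpenCV 4.12 (cv2) and the standard library are available. Lean on these libraries where they do the work, as an engineer would, in place of code of your own. Each camera call takes 0.05 s, during which the arm holds its last target. There are 200 camera calls.

## Working session

There is one attempt and no reset: what is moved stays moved. The work goes in short steps, Python scripts to look and compute and a shell command to move; the robot and the scene stay as the last step left them, time stands still between calls to the robot, and variables do not carry over. Pictures are saved under pics/ and viewed, at most 10 in all, crops included, and the job is handed in when it is done.

```bash
mkdir -p pics; ls; python3 - <<'E'
from station import arm
import cv2,numpy as np
s=arm.get_state(); print({k:np.round(v,3).tolist() for k,v in s.items()}, arm.hold_point_z)
for c in ("scene","top"):
    p,d=arm.grab_frame(c); cv2.imwrite(f"pics/{c}0.png",cv2.resize(p[:,:,::-1],(800,600)))
    np.savez(f"{c}0.npz",p=p,d=d)
    k=arm.get_calibration(c); print(c,np.round(k['mtx'],1).tolist(),np.round(k['R'],3).tolist(),np.round(k['t'],3).tolist())
    for n in ("wide_holder","wide_stand","narrow_holder","lock_ring","shelf_unit","tape_roll","oil_bottle","lino_gouge"):
        print(c,n,[(round(r['score'],2),np.round(r['extent']).tolist()) for r in arm.recognise(n,c)][:4])
E
```

```text
pics
{'t': 0.0, 'q': [-0.989, 0.359, 0.011, -0.0, -1.224, -0.288], 'qd': [-0.0, -0.002, -0.001, 0.001, -0.001, 0.001], 'joint_efforts': [-0.001, -58.271, 29.306, 6.997, 0.007, -0.0], 'eef_pos': [0.195, -0.646, 0.226], 'ee_rot': [3.14, -0.0, -2.848], 'force': [-0.189, 0.056, -0.19], 'moment': [0.023, 0.001, -0.026], 'gripper_force': 0.0, 'width': 0.088} 0.0188
scene [[450.0, 0.0, 248.9], [0.0, 450.0, 198.1], [0.0, 0.0, 1.0]] [[-0.445, 0.895, 0.001], [0.359, 0.18, -0.916], [-0.82, -0.407, -0.401]] [0.414, -0.082, 1.447]
scene wide_holder [(0.71, [266.0, 166.0, 19.0, 36.0])]
scene wide_stand [(0.57, [183.0, 185.0, 40.0, 28.0])]
scene narrow_holder [(0.78, [253.0, 180.0, 21.0, 26.0]), (0.34, [214.0, 199.0, 151.0, 133.0])]
scene lock_ring [(0.81, [216.0, 199.0, 32.0, 21.0])]
scene shelf_unit [(0.72, [215.0, 200.0, 152.0, 132.0])]
scene tape_roll [(0.67, [323.0, 218.0, 44.0, 27.0])]
scene oil_bottle [(0.78, [120.0, 210.0, 43.0, 34.0])]
scene lino_gouge []
top [[472.1, 0.0, 265.2], [0.0, 472.1, 189.9], [0.0, 0.0, 1.0]] [[0.01, -1.0, -0.008], [-0.99, -0.009, -0.138], [0.138, 0.01, -0.99]] [-0.178, 0.521, 1.204]
top wide_holder [(0.73, [326.0, 210.0, 34.0, 14.0]), (0.57, [272.0, 259.0, 28.0, 22.0])]
top wide_stand [(0.74, [317.0, 201.0, 48.0, 35.0]), (0.35, [257.0, 134.0, 23.0, 21.0])]
top narrow_holder []
top lock_ring [(0.65, [259.0, 134.0, 22.0, 23.0])]
top shelf_unit [(0.58, [162.0, 82.0, 134.0, 87.0])]
top tape_roll [(0.93, [177.0, 199.0, 33.0, 36.0])]
top oil_bottle [(0.9, [336.0, 118.0, 39.0, 27.0])]
top lino_gouge [(0.57, [223.0, 227.0, 28.0, 22.0]), (0.29, [261.0, 135.0, 20.0, 24.0])]
```

View pics/scene0.png

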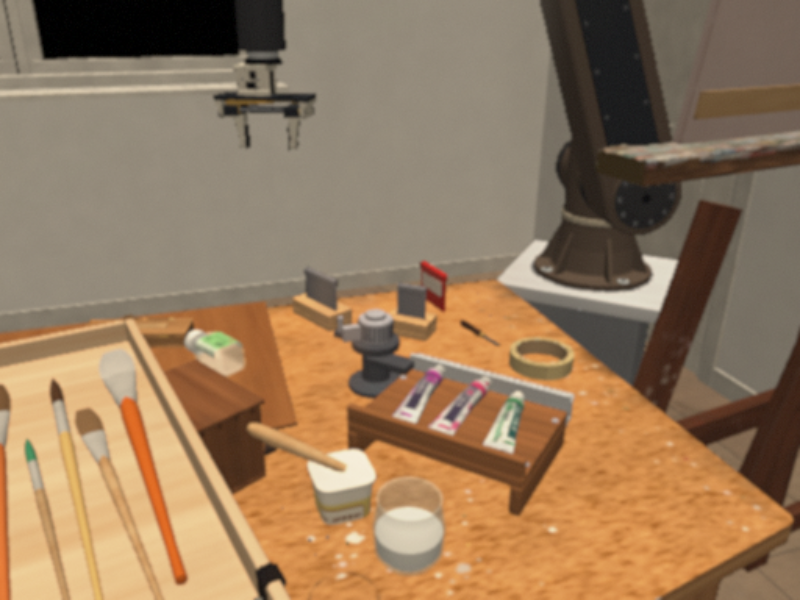

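View pics/top0.png

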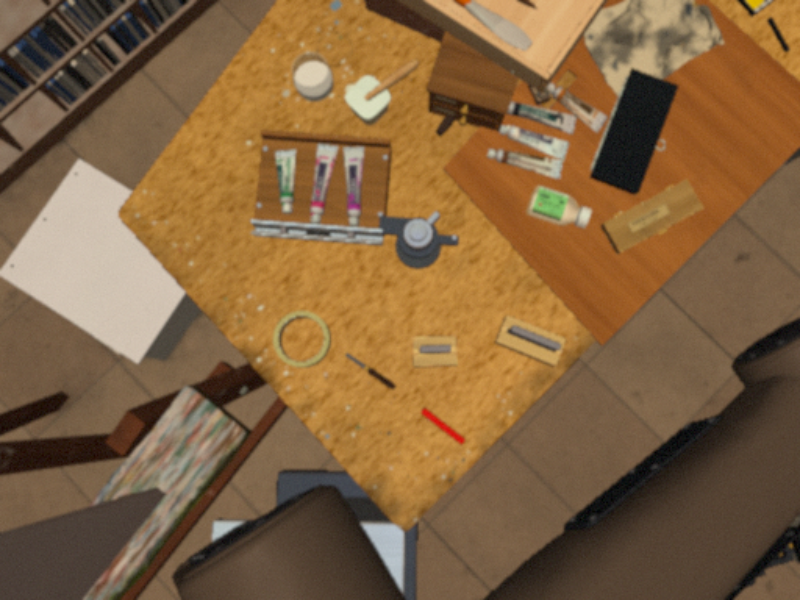

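The candidates, as top-view pixels in the 800x600 picture, are:
- **Wide grey holder:** in its long stand at (533,337), and the one I choose by the description.
- **Narrow grey holder:** in its short stand at (434,349).
- **Red look-alike:** at (443,425), without a stand.

The ring is at (418,235), with its lug at (433,217) and the pin at (455,240). The shelf rail runs from (253,228) to (383,240). In the scene view the wide holder is at (321,288), the narrow one at (411,300) and the red one at (433,285).

```bash
cat > h.py <<'E'
from station import arm
import numpy as np, cv2
def cloud(cam,d):
    k=arm.get_calibration(cam); M=k['mtx']; v,u=np.mgrid[:384,:512]
    P=np.stack([(u-M[0,2])/M[0,0]*d,(v-M[1,2])/M[1,1]*d,d],-1)
    return (P-k['t'])@k['R']
def pca(X):
    c=(X.min(0)+X.max(0))/2; m=X.mean(0); w,V=np.linalg.eigh(np.cov((X-m).T)); a=V[:,-1]
    s=(X-m)@a; n=np.array([-a[1],a[0]]); r=(X-m)@n
    return m+a*(s.min()+s.max())/2+n*(r.min()+r.max())/2, np.degrees(np.arctan2(a[1],a[0])), np.ptp(s), np.ptp(r)
E
python3 - <<'E'
from h import *
z=np.load('top0.npz'); W=cloud('top',z['d'])
def box(n,l,t,w,h,lo,hi):
    X=W[t:t+h,l:l+w].reshape(-1,3); X=X[(X[:,2]>lo)&(X[:,2]<hi)]
    if len(X)<5: print(n,len(X),X);return
    c,a,L,B=pca(X[:,:2]); print(n,len(X),c.round(4),'ang',round(a,1),'LxB',round(L,3),round(B,3),'z',np.median(X[:,2]).round(4),X[:,2].max().round(4))
box('wide bead',315,200,52,38,.07,.11)
box('wide stand',315,200,52,38,.022,.036)
box('narrow bead',262,210,34,28,.06,.11)
box('ring head',250,132,45,40,.104,.125)
box('ring+lug',250,132,38,40,.09,.125)
box('pin',285,145,12,15,.06,.11)
box('lugend',272,133,12,12,.085,.11)
box('backplate',158,135,92,25,.058,.078)
print((W[134:166:1,255:296:2,2]*1000).astype(int)[:, :])
p=z['p']; a=p[125:245,240:370,::-1]; cv2.imwrite('pics/crop0.png',cv2.resize(a,(780,720*1),interpolation=cv2.INTER_CUBIC)[:600] if 0 else cv2.resize(a,(650,600),interpolation=cv2.INTER_CUBIC))
E
```

```text
wide bead 171 [ 0.4541 -0.3683] ang 68.2 LxB 0.083 0.013 z 0.0823 0.0883
wide stand 587 [ 0.4537 -0.3689] ang 67.6 LxB 0.108 0.051 z 0.0284 0.0358
narrow bead 99 [ 0.4347 -0.2076] ang 94.6 LxB 0.048 0.012 z 0.0826 0.0876
ring head 231 [ 0.6175 -0.1777] ang 62.0 LxB 0.045 0.045 z 0.1084 0.1179
ring+lug 343 [ 0.6266 -0.186 ] ang 140.7 LxB 0.072 0.048 z 0.1062 0.1179
pin 61 [ 0.6135 -0.2335] ang 75.5 LxB 0.024 0.017 z 0.072 0.0949
lugend 53 [ 0.6412 -0.1998] ang 140.4 LxB 0.032 0.012 z 0.0988 0.1084
backplate 595 [ 0.6362 -0.0151] ang 89.7 LxB 0.23 0.053 z 0.0648 0.0758
[[  0   1  -4   0  -2  -5  -3  -1  -2   0   0   0  -2   0  -6  -1  -2  -2
   -2  -3  -7]
 [  0   5   2  -2  -2   0   0   0   0  -3   1   2  97   4  -2   0  -2   1
    2  -7   0]
 [  2  -3  -2  -1  -1   1  -1  -5   0   0  -4  97  98  98   0  -3  -1   2
   -2   1   0]
 [  1   0   0   5   2  -2  -5   1  -7   1  -6 100  99  99  -1  -1   0   0
   -4  -3   1]
 [  0  -2   4  -5  -2  -6  -3  -2   0   1  95  98  97  84  -1  -1  -3   0
   -2  -1   0]
 [ 63  61  59  57  57  72  75  77  71  -3  98  96 103   1   5  -4  -2  -3
   -2  
[... 1622 characters left out ...]
1  71  85  98  97  95  97  80  74  75  12   9  -1  -1   0   0
   -7   0   0]
 [ 13  69  70  70  73  79  87  90  84  70  71  72  13  11  -3   0   0   0
   -2  -4   0]
 [  5   4  69  68  70  74  73  73  69  73  68  68  13   6  -1   0  -4  -1
   -2   0   0]
 [  7   9  71  73  72  74  72  72  71  73  74   8   6   9   2   1   0   2
    1  -4   1]
 [  9   6   7  68  69  74  73  73  74  70  64  11   9   5   0   0  -4  -2
   -4   0  -1]
 [  4  15   9  64  70  71  75  76  74  67  13  11   6   1  -4   0   0  -1
    0   0  -2]
 [  0   8   7   9  11  70  70  68  64   9  10   8   5   2   0   0  -1  -2
   -3  -4   0]
 [ -2  11   8  10  11  11  11   9  11  12  12  10   9  -3  -2  -2  -2  -4
    3   0  -4]]
```

View pics/crop0.png

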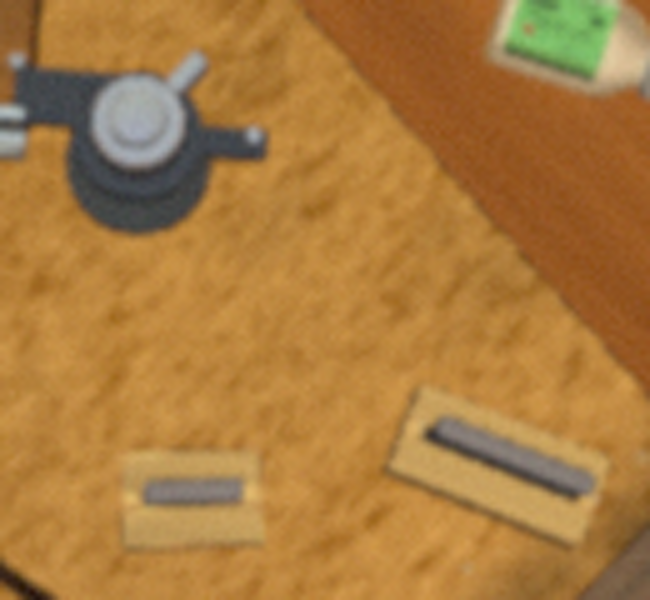

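The crop confirms the choice: the wide grey holder's bead measures 83 mm in a 108 mm stand, at crop (515,455). The narrow one at (190,490) is 48 mm. The lug at (190,65) is about 45° short of the pin at (255,135). Next I hover over the ring and refine with the wrist camera.

```bash
cat >> h.py <<'E'
def rows(p,psi):
    "units of crank rows to TCP p (world), tool yaw psi deg"
    s=arm.get_state(); y=s['ee_rot'][2]; d=np.array(p)-s['eef_pos']
    tx=np.array([np.cos(y),np.sin(y),0]); ty=np.array([np.sin(y),-np.cos(y),0])
    dt=-(psi-np.degrees(y)); dt=(dt+180)%360-180
    print('units',np.round([d@tx/.025,d@ty/.025,-d[2]/.025,dt/5],2),'now',np.round(s['eef_pos'],4),np.round(np.degrees(s['ee_rot']),2),'q',np.round(s['q'],2))
def wcloud(name=None):
    import cv2
    from scipy.spatial.transform import Rotation as R
    s=arm.get_state(); p,d=arm.grab_frame('wrist'); k=arm.get_calibration('wrist'); M=k['mtx']
    v,u=np.mgrid[:384,:512].astype(float); a=(u-M[0,2])/M[0,0]; b=(v-M[1,2])/M[1,1]; th=np.hypot(a,b)
    f=np.where(th>1e-6,np.tan(np.minimum(th,1.5))/np.maximum(th,1e-9),1)
    P=np.stack([a*f*d,b*f*d,d],-1); T=k['mount']; P=P@T[:3,:3].T+T[:3,3]
    W=P@R.from_euler('xyz',s['ee_rot']).as_matrix().T+s['eef_pos']; W[(d<=0)|(th>1.2)]=np.nan
    if name: cv2.imwrite(name,cv2.resize(p[:,:,::-1],(800,600)))
    return p,W
E
python3 -c "
from h import *
rows([.6175,-.1777,.20],-47)
k=arm.get_calibration('wrist');print(k['mtx'],k['mount'].round(3))"
```

```text
units [-21.58  13.04   1.06 -23.23] now [ 0.1954 -0.6461  0.2266] [-180.      0.   -163.17] q [-0.99  0.36  0.01 -0.   -1.22 -0.29]
[[297.31863964   0.         257.45907733]
 [  0.         297.31863964 196.62101925]
 [  0.           0.           1.        ]] [[ 0.001 -0.965 -0.262  0.07 ]
 [ 1.     0.001 -0.    -0.001]
 [ 0.    -0.262  0.965 -0.159]
 [ 0.     0.     0.     1.   ]]
```

```bash
python3 -m crank '[[[-21.6,13,0,-23.2],[-21.6,13,0,-23.2],[-21.6,13,0,-23.2],[-21.6,13,0,-23.2],[-21.6,13,0,-23.2],[-21.6,13,0,-23.2],[-21.6,13,0,-23.2],[-21.6,13,0,-23.2],[-21.6,13,0,-23.2],[-21.6,13,0,-23.2],[-21.6,13,0,-23.2],[-21.6,13,0,-23.2]]]' 0; python3 - <<'E'
from h import *
p,W=wcloud('pics/w1.png'); np.savez('w1.npz',p=p,W=W)
rows([.6175,-.1777,.20],-47)
near=lambda x,y,r,lo,hi: W[(np.hypot(W[...,0]-x,W[...,1]-y)<r)&(W[...,2]>lo)&(W[...,2]<hi)]
for n,a in dict(head=(.6175,-.178,.024,.111,.125),ring=(.6175,-.178,.026,.100,.111),pin=(.6135,-.2335,.015,.085,.1),lug=(.646,-.205,.022,.088,.105)).items():
    X=near(*a); 
    if len(X)>5:
        c,an,L,B=pca(X[:,:2]); print(n,len(X),c.round(4),X[:,:2].mean(0).round(4),round(an,1),L.round(3),B.round(3),np.median(X[:,2]).round(4))
    else: print(n,len(X))
E
```

```text
t: 2.4
eef_pos: [0.6186, -0.1777, 0.2262]
ee_rot: [3.141, 0.0, -0.823]
force: [-1.2, -0.6, 0.0]
width: 0.0874
gripper_force: 0.0
units [-0.04 -0.    1.06 -0.07] now [ 0.6181 -0.1784  0.2264] [ 1.7998e+02  2.0000e-02 -4.7330e+01] q [ 0.02  0.31 -0.06  0.   -1.2   0.72]
head 680 [ 0.6191 -0.1788] [ 0.6194 -0.1792] 66.0 0.028 0.028 0.1142
ring 1215 [ 0.6188 -0.1783] [ 0.6209 -0.1807] 49.5 0.049 0.049 0.1072
pin 62 [ 0.6155 -0.2371] [ 0.6158 -0.237 ] -156.8 0.008 0.008 0.0942
lug 337 [ 0.6434 -0.2006] [ 0.6433 -0.2011] 144.5 0.03 0.026 0.1003
```

View pics/w1.png

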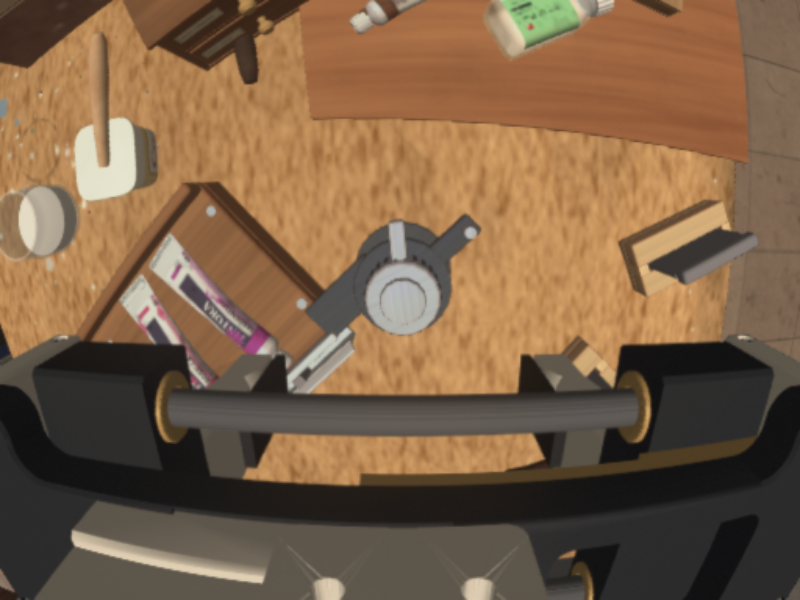

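The wrist picture agrees with the description: ring at (403,295), lug pointing up at (397,235), pin at (470,232). The heights are right (107 mm ring, 114 mm head, 94 mm pin) and the pin is 58.6 mm from the axis. I go down, pinch, and turn clockwise.

```bash
python3 -m crank '[[[0,0,1.5,0],[0,0,3,0],[0,0,4.3,0],[0,0,5.2,0],[0,0,5.8,0],[0,0,5.8,0],[0,0,5.8,0]]]' 0 && python3 -m crank '[[[0,0,0,0],[0,0,0,0],[0,0,0,0],[0,0,0,0],[0,0,0,0],[0,0,0,0],[0,0,0,0],[0,0,0,0]]]' 1 30
```

```text
t: 3.32
eef_pos: [0.6188, -0.179, 0.0827]
ee_rot: [-3.141, -0.001, -0.824]
force: [1.5, 1.3, 0.2]
width: 0.0878
gripper_force: 0.0
t: 4.32
eef_pos: [0.6188, -0.1781, 0.0817]
ee_rot: [-3.14, -0.001, -0.823]
force: [3.3, 5.1, -1.1]
width: 0.0475
gripper_force: 30.0
```

```bash
python3 -m crank '[[[0,0,0,1.5],[0,0,0,3],[0,0,0,4.5],[0,0,0,6],[0,0,0,7.5],[0,0,0,8.5],[0,0,0,9.3],[0,0,0,10],[0,0,0,10],[0,0,0,10],[0,0,0,10]]]'; python3 -c "
from h import *
s=arm.get_state();print(s['moment'],s['ee_rot'])"
```

```text
t: 5.7
eef_pos: [0.6185, -0.1782, 0.0817]
ee_rot: [-3.141, 0.0, -1.694]
force: [2.0, 5.3, 0.6]
width: 0.0473
gripper_force: 30.0
[ 1.8670893  -0.59834487 -0.07373978] [-3.14107052e+00  4.97975203e-04 -1.69449437e+00]
```

```bash
python3 -m crank '[[[0,0,0,0.7],[0,0,0,1.5],[0,0,0,1.5],[0,0,0,1.5]]]'; python3 -c "
from h import *
s=arm.get_state();print(s['moment'],s['ee_rot'])"; python3 -m crank '[[[0,0,0,0],[0,0,0,0],[0,0,0,0],[0,0,0,0],[0,0,-2,0],[0,0,-4,0],[0,0,-5.8,0],[0,0,-5.8,0],[0,0,-5.8,0]]]' 0;  python3 - <<'E'
from h import *
p,W=wcloud('pics/w2.png'); np.savez('w2.npz',p=p,W=W)
near=lambda x,y,r,lo,hi: W[(np.hypot(W[...,0]-x,W[...,1]-y)<r)&(W[...,2]>lo)&(W[...,2]<hi)]
X=near(.6189,-.1785,.052,.092,.104); r=np.hypot(X[:,0]-.6189,X[:,1]+.1785); X=X[r>.028]; m=X.mean(0); print(len(X),m,np.degrees(np.arctan2(m[1]+.1785,m[0]-.6189)))
X=near(.6155,-.237,.012,.085,.1); print(X.mean(0))
E
```

```text
t: 6.2
eef_pos: [0.6182, -0.179, 0.0817]
ee_rot: [-3.141, -0.0, -1.825]
force: [0.5, -0.3, 0.9]
width: 0.047
gripper_force: 30.0
[-0.07473103 -0.31373239  0.62179774] [-3.14137159e+00 -4.18653550e-04 -1.82457916e+00]
t: 7.32
eef_pos: [0.6178, -0.1784, 0.2262]
ee_rot: [3.141, 0.0, -1.827]
force: [0.0, -0.2, -0.3]
width: 0.0878
gripper_force: 0.0
216 [ 0.6160338  -0.21641409  0.09993571] -94.32317573268669
[ 0.6148882 -0.235696   0.094002 ]
```

View pics/w2.png

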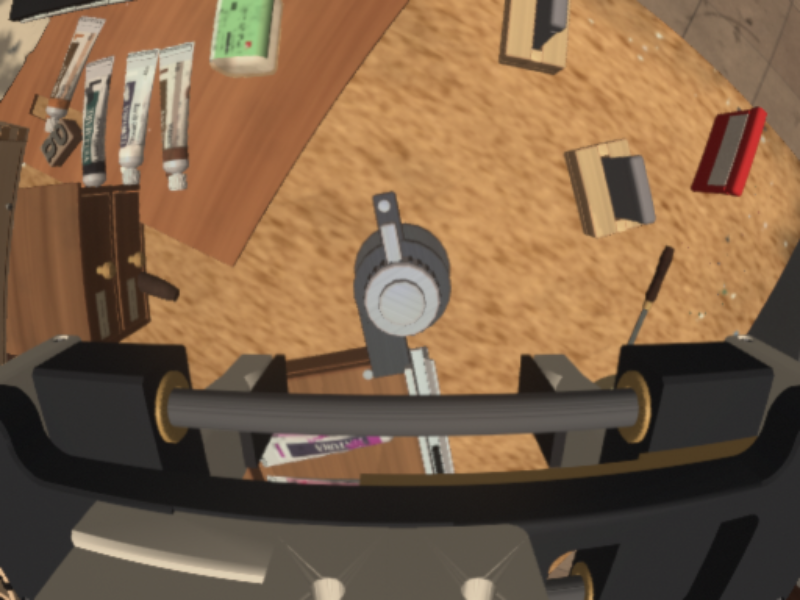

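The picture shows the lug at (390,242) in line with the pin at (384,207), and the turn met the hard stop (0.62 N m), so the ring is locked. Next I move over the wide holder.

```bash
python3 -c "
from h import *
rows([.4541,-.3683,.215],-112)"
```

```text
units [9.   4.4  0.42 1.46] now [ 0.6175 -0.1785  0.2254] [ 179.9     0.   -104.68] q [ 0.02  0.31 -0.06 -0.   -1.2  -0.28]
```

```bash
python3 -m crank '[[[2,1,0,0.5],[4,2,0,1],[6,3,0.2,1.5],[8,4,0.4,1.5],[9,4.4,0.4,1.5],[9,4.4,0.4,1.5],[9,4.4,0.4,1.5],[9,4.4,0.4,1.5]]]'; python3 - <<'E'
from h import *
p,W=wcloud(); np.savez('w3.npz',p=p,W=W)
X=W[(np.hypot(W[...,0]-.4541,W[...,1]+.3683)<.055)&(W[...,2]>.078)&(W[...,2]<.092)]
c,a,L,B=pca(X[:,:2]); print(len(X),c,a,L,B,np.median(X[:,2]))
rows([*c,.058],a-180)
# rail, from views w1,w2,w3
for f in ('w1','w2','w3'):
    V=np.load(f+'.npz')['W']; X=V[(abs(V[...,1]+.01)<.13)&(abs(V[...,0]-.63)<.05)&(V[...,2]>.066)&(V[...,2]<.072)]
    if len(X)>20: c,a,L,B=pca(X[:,:2]); print(f,len(X),c,a,L,B)
E
```

```text
t: 8.38
eef_pos: [0.4553, -0.3677, 0.2161]
ee_rot: [3.141, 0.0, -1.957]
force: [-0.1, 0.8, 0.2]
width: 0.0876
gripper_force: 0.0
915 [ 0.45484579 -0.36975273] 68.38051030587428 0.08265739814169408 0.011369768356193749 0.08406442438925088
units [ 0.08 -0.01  6.33 -0.09] now [ 0.4554 -0.3677  0.2162] [ 179.97    0.   -112.09] q [-0.35  0.22 -0.21 -0.   -1.15 -0.04]
w1 416 [ 0.65665571 -0.07053433] -135.19633413377682 0.10792035877645911 0.04616889243536774
w2 237 [ 0.65309042 -0.07395385] 83.30762710566208 0.09500108933628656 0.05025487106328809
```

```bash
python3 -m crank '[[[0.1,0,2,0],[0.1,0,4,0],[0.1,0,5.5,0],[0.1,0,6.3,0],[0.1,0,6.3,0],[0.1,0,6.3,0]]]' && python3 -m crank '[[[0,0,0,0],[0,0,0,0],[0,0,0,0],[0,0,0,0],[0,0,0,0],[0,0,0,0],[0,0,0,0],[0,0,0,0],[0,0,0,0],[0,0,0,0]]]' 1 40
```

```text
t: 9.18
eef_pos: [0.4548, -0.3708, 0.06]
ee_rot: [-3.14, -0.0, -1.957]
force: [0.5, -0.2, 0.7]
width: 0.0874
gripper_force: 0.0
t: 10.42
eef_pos: [0.4539, -0.3707, 0.059]
ee_rot: [3.142, -0.0, -1.958]
force: [0.4, 0.0, -0.1]
width: 0.0116
gripper_force: 40.0
```

```bash
python3 -m crank '[[[0,0,-0.5,0],[0,0,-1.5,0],[0,0,-3.5,0],[0,0,-5.5,0],[0,0,-7.5,0],[0,0,-7.5,0]]]'; python3 -c "
from h import *
rows([.627,.07,.25],-93.5)"
```

```text
t: 11.18
eef_pos: [0.4557, -0.372, 0.2524]
ee_rot: [-3.132, -0.001, -1.957]
force: [-0.0, -0.5, -2.0]
width: 0.0117
gripper_force: 40.0
units [-18.96   0.32   0.1   -3.73] now [ 0.4557 -0.372   0.2524] [-1.7948e+02 -6.0000e-02 -1.1214e+02] q [-0.35  0.2  -0.15  0.   -1.21 -0.04]
```

```bash
python3 -m crank '[[[-1.5,0,0,-0.5],[-3.5,0,0,-1],[-5.5,0,0,-1.5],[-7.5,0.1,0,-2],[-9.5,0.1,0,-2.5],[-11.5,0.2,0,-3],[-13.5,0.3,0,-3.7],[-15.5,0.3,0,-3.7],[-17.5,0.3,0,-3.7],[-19,0.3,0,-3.7],[-19,0.3,0,-3.7],[-19,0.3,0,-3.7]]]'; python3 -m crank '[[[0,0,0,0],[0,0,0,0]]]';  python3 - <<'E'
from h import *
p,W=wcloud('pics/w4.png'); np.savez('w4.npz',p=p,W=W); rows([.629,-.009,.25],-93.5)
E
```

```text
t: 12.68
eef_pos: [0.6256, 0.0718, 0.2461]
ee_rot: [3.141, -0.0, -1.634]
force: [-0.1, -0.5, -0.2]
width: 0.0116
gripper_force: 40.0
t: 12.92
eef_pos: [0.6259, 0.0711, 0.2468]
ee_rot: [-3.141, 0.0, -1.636]
force: [-0.7, 0.6, -0.7]
width: 0.0116
gripper_force: 40.0
units [ 3.19 -0.33 -0.13 -0.04] now [0.626  0.0712 0.2469] [-1.7998e+02  1.0000e-02 -9.3720e+01] q [ 0.42  0.27 -0.06  0.   -1.23 -0.49]
```

View pics/w4.png

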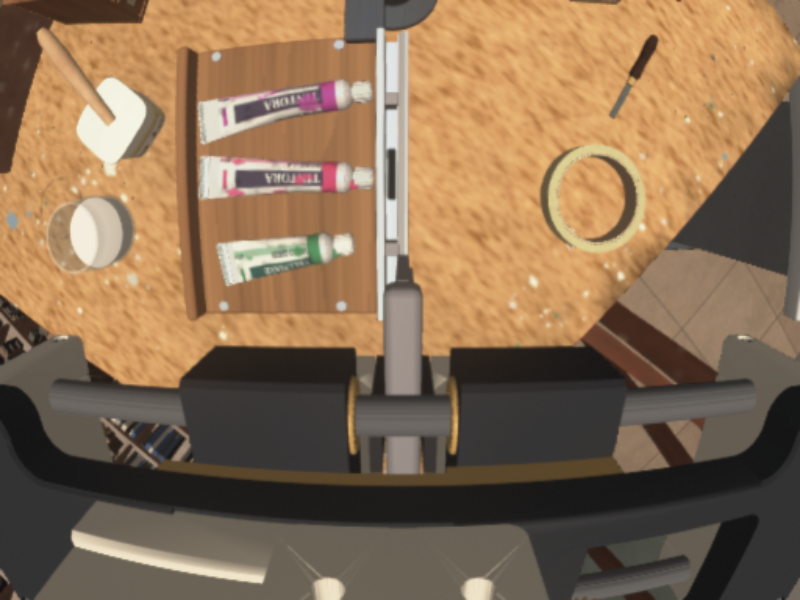

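The picture shows the channel running vertically at column 392, with the stops at rows 98 and 247 and the black pad at (390,175). The held holder is at (402,380) with its foot at (400,265). Now I fit the rail geometry.

```bash
python3 - <<'E'
from h import *
z=np.load('w4.npz'); p,W=z['p'],z['W']; k=512/800
# profile rows across the rail (800px rows 60..230)
np.set_printoptions(linewidth=200,suppress=True)
for r in (60,100,140,175,210,247):
    v=round(r*k); print(r,[tuple((W[v,u]*1000).round(0).astype(int)) for u in range(240,264,1)])
g=p.astype(int)
for u in (250,251): print(u,[(v,int(g[v,u].mean()),*(W[v,u]*1000).round(0).astype(int)) for v in range(56,166,2)])
E
```

```text
60 [(np.int64(636), np.int64(-99), np.int64(49)), (np.int64(634), np.int64(-93), np.int64(71)), (np.int64(633), np.int64(-93), np.int64(69)), (np.int64(632), np.int64(-93), np.int64(71)), (np.int64(631), np.int64(-92), np.int64(72)), (np.int64(630), np.int64(-93), np.int64(69)), (np.int64(629), np.int64(-98), np.int64(52)), (np.int64(628), np.int64(-103), np.int64(34)), (np.int64(627), np.int64(-102), np.int64(35)), (np.int64(625), np.int64(-102), np.int64(36)), (np.int64(624), np.int64(-103), np.int64(33)), (np.int64(623), np.int64(-102), np.int64(35)), (np.int64(622), np.int64(-102), np.int64(35)), (np.int64(621), np.int64(-102), np.int64(35)), (np.int64(619), np.int64(-96), np.int64(55)), (np.int64(618), np.int64(-95), np.int64(58)), (np.int64(617), np.int64(-95), np.int64(59)), (np.int64(616), np.int64(-94), np.int64(61)), (np.int64(615), np.int64(-94), np.int64(62)), (np.int64(614), np.int64(-94), np.int64(62)), (np.int64(613), np.int64(-93), np.int64(64)), (np.int64(612), np.int64(-93), np.int64(63)), (np.int64(608), np.int64(-110), np.int64(1)), (np.int64(607), np.int64(-110),
[... 10802 characters left out ...]
.int64(631), np.int64(27), np.int64(34)), (142, 227, np.int64(632), np.int64(30), np.int64(34)), (144, 227, np.int64(632), np.int64(32), np.int64(35)), (146, 227, np.int64(632), np.int64(35), np.int64(34)), (148, 227, np.int64(632), np.int64(37), np.int64(34)), (150, 226, np.int64(632), np.int64(40), np.int64(34)), (152, 207, np.int64(632), np.int64(42), np.int64(35)), (154, 87, np.int64(632), np.int64(43), np.int64(52)), (156, 152, np.int64(632), np.int64(45), np.int64(57)), (158, 161, np.int64(632), np.int64(47), np.int64(57)), (160, 159, np.int64(632), np.int64(49), np.int64(58)), (162, 159, np.int64(633), np.int64(51), np.int64(58)), (164, 212, np.int64(634), np.int64(58), np.int64(34))]
```

```bash
python3 -c "
from h import *
rows([.630,-.0097,.125],-93.5)"
```

```text
units [ 3.22 -0.37  4.87 -0.04] now [0.626  0.0712 0.2469] [-1.7998e+02  1.0000e-02 -9.3720e+01] q [ 0.42  0.27 -0.06  0.   -1.23 -0.49]
```

```bash
python3 -m crank '[[[1,-0.1,0,0],[2.2,-0.3,0.5,0],[3.2,-0.37,1.5,0],[3.2,-0.37,2.5,0],[3.2,-0.37,3.5,0],[3.2,-0.37,4.4,0],[3.2,-0.37,4.85,0],[3.2,-0.37,4.85,0],[3.2,-0.37,4.85,0],[3.2,-0.37,4.85,0]]]' 1 60; python3 - <<'E'
from h import *
rows([.630,-.0097,.081],-93.5)
p,W=wcloud('pics/w5.png')
p,d=arm.grab_frame('scene'); cv2.imwrite('pics/s5.png',cv2.resize(p[180:300,200:360,::-1],(800,600),interpolation=cv2.INTER_CUBIC))
E
```

```text
t: 14.22
eef_pos: [0.6308, -0.0083, 0.1263]
ee_rot: [-3.14, 0.0, -1.635]
force: [1.1, -0.2, -0.7]
width: 0.0115
gripper_force: 60.0
units [ 0.06  0.03  1.81 -0.03] now [ 0.6308 -0.0083  0.1263] [-1.7991e+02  2.0000e-02 -9.3660e+01] q [ 0.3   0.36 -0.22  0.   -0.98 -0.36]
```

View pics/w5.png

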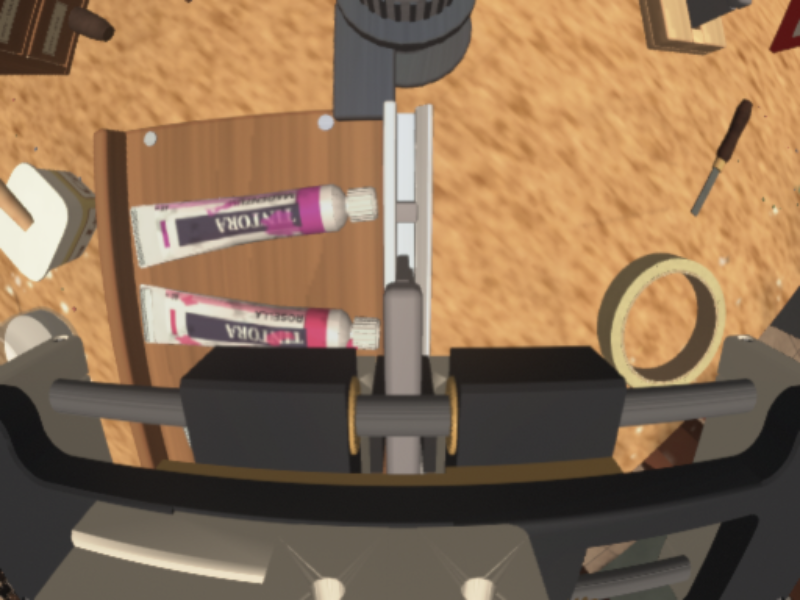

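The picture shows the foot at (403,265), in line with the channel at column 405 and short of the stop at row 210. I push down in stages.

```bash
python3 -m crank '[[[0.03,0,0.4,0],[0.03,0,0.8,0],[0.03,0,1.1,0],[0.03,0,1.35,0],[0.03,0,1.35,0],[0.03,0,1.35,0]]]'; python3 -m crank '[[[0,0,0.15,0],[0,0,0.3,0],[0,0,0.45,0],[0,0,0.45,0],[0,0,0.45,0]]]'
```

```text
t: 15.08
eef_pos: [0.6303, -0.0091, 0.0917]
ee_rot: [-3.141, 0.0, -1.635]
force: [-0.3, 0.6, -1.0]
width: 0.0114
gripper_force: 60.0
t: 15.7
eef_pos: [0.6309, -0.0092, 0.0813]
ee_rot: [-3.14, 0.0, -1.634]
force: [-1.8, -0.7, 7.7]
width: 0.0111
gripper_force: 60.0
```

```bash
python3 -m crank '[[[0,0,0.06,0],[0,0,0.12,0],[0,0,0.12,0],[0,0,0.12,0]]]'
```

```text
t: 16.2
eef_pos: [0.6317, -0.0092, 0.0809]
ee_rot: [-3.137, -0.0, -1.633]
force: [-5.9, 0.3, 23.3]
width: 0.0118
gripper_force: 60.0
```

```bash
python3 -m crank '[[[0,0,0,0],[0,0,0,0],[0,0,0,0],[0,0,0,0]]]'; python3 - <<'E'
from h import *
p,W=wcloud('pics/w6.png')
X=W[(abs(W[...,1]+.04)<.012)&(abs(W[...,0]-.628)<.012)&(W[...,2]>.095)&(W[...,2]<.12)]
c,a,L,B=pca(X[:,:2]); print(len(X),c,a,X[:,1].min(),np.percentile(X[:,2],[10,50,90]))
E
```

```text
t: 16.7
eef_pos: [0.6317, -0.0092, 0.0809]
ee_rot: [-3.137, 0.0, -1.633]
force: [-6.1, 1.7, 22.8]
width: 0.0112
gripper_force: 60.0
1193 [ 0.63029552 -0.03899864] 85.53569720227416 -0.05024238577676299 [0.10358497 0.10592542 0.10691296]
```

View pics/w6.png

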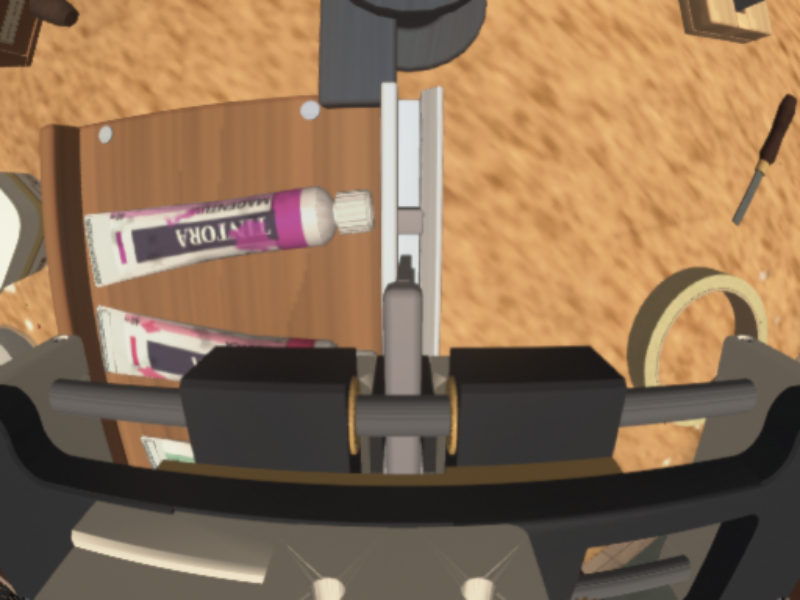

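The picture shows the holder seated at (402,300), between the back plate and the lip, and clear of the stop at row 220. The bead top measures 106 mm, which is 34 + 72, so the foot is home. It is pressed with 23 N at rest, so I hand in.

```bash
python3 -c "
from station import arm
print(arm.job_done())"
```

```text
the job is handed in; nothing more can be done
None
```

The ring is locked with its lug at the pin, and the wide label holder is fully home behind the rail lip, still gripped and pressed down with about 23 N; the job was handed in at about 17 s, and the hand-in returned no verdict.

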